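# Turn a rinsed beaker over onto the drying peg

## Robot

A 6-joint arm with a two-finger parallel gripper is mounted at the origin on the work surface; the furniture and walls round the work are solid. World frame = base frame: x ahead of the robot, y to its left, z up, the work surface at z = 0. Lengths are in mm, angles in rad, forces in N, time in s.
With the tool pointing down it reaches from about 250 to 800 mm from the base axis. Payload 3.9 kg.
Tool frame: the origin (TCP) lies midway between the tips of the shut fingers; the grasp point (between the pads) lies 19 mm behind it (ctrl.grip_depth is the distance from the TCP to the grasp point, in mm); y points along the fingers, z is the direction in which the jaws open and shut, and the axes are right-handed (so a half turn about y gives the same grasp; the last joint's range is limited). The gripper opens to 85 mm and grips with 20 to 120 N. Pads are 22 mm wide; open, the fingers measure 114 mm over their backs; the gripper's body (76 mm by 85 mm) begins 54 mm behind the grasp point. The pads swing forward as they close: fully open they stand 13 mm farther back than shut.
Start: joints at [1.288, 0.26, -0.138, 1.173, 0, 1.571], TCP at [146.494, 504.137, 231.304] pointing down, gripper open.
Joint ranges: [-2.78, 2.78], [-0.83, 1.72], [-1.28, 1.37], [-1.9, 2.12], [-1.57, 1.48], [-3.14, 3.14]. Speed limits (rad/s): [2.57, 2.57, 3.14, 3.14, 3.14, 3.14].

## Interface

Orientations are given as [roll, pitch, yaw] about the fixed x, y, z axes, in that order (R = Rz(yaw) Ry(pitch) Rx(roll)).
In Python, from bench import ctrl, capture, camera_model gives the robot as it stands.
- The arm moves only by the shell command python3 -m crank 'ROWS' [FORCE]. ROWS is JSON, a list of rows, each a list of 3 entries, a list of its own where there are three numbers: the shift along the world's x, y, z in cm, then the turn about the world's z in rad, then the gripper command: -1 is fully open, 1 is shut, values between are in proportion. In form: [[[dx, dy, dz], roll, fingers], ...]. A call has 1 to 8 rows; each row shifts and turns the pose as measured when the row begins; what a row does not reach is not made up. A row lasts 1/12 s, in which the tool goes at most 41.7 mm and 7.16 degrees, less where a joint would pass 70% of its speed; a pose out of reach is approached as far as the arm can. A call is refused whole if a number of a shift passes 4.17 or a number of a turn 0.125, either way. A call with a gripper value outside its range is refused whole. The fingers move at their own pace and stop on an object; FORCE is the grip in N (left out, the last holds). Time passes only in rows, so rows that do not move let the fingers close. It gives the time, the measured TCP pose, the force and the opening at its end, in the units of the state.
- ctrl.state(): the state, without advancing time (a new reading comes with each control period).
- capture(name): name is "side" or "top"; returns (picture, depth): 384x512x3 uint8, blue, green, red; 384x512 float32, mm along the optical axis (not along the pixel's ray), 0 where there is no reading.
- camera_model(name): a dict with "fx", "fy", "cx", "cy" (pixels), "xyz" and "orientation" of the camera in the world. Camera axes: x right, y down, z forward; pixel columns grow to the right and rows downward; lengths in mm; the calibration is good to about 2 mm. A picture is of the moment at which its call begins. camera_model takes no time and is no camera call.
- ctrl.close_job(): hands the job in, once; it reports no verdict.
The state is a dict: "clock": time; "joint_positions": joint angles; "joint_velocities": joint speeds; "effort": joint torques, N m; "position": TCP position; "eef_rot": TCP orientation; "force": force on the tool from outside, world axes, zero at the start; "torque": the same for the moment, N m; "finger_gap": finger opening in mm.
Only numpy, scipy, OpenCV 4.12 (cv2) and the standard library are available. Lean on these libraries where they do the work, as an engineer would, in place of code of your own. Each camera call takes 0.05 s, during which the arm holds its last target.

## Task

The blue beaker stands mouth-up at the open end of the white drying station. Tip it over along the channel so that its mouth faces the green peg, slide it fully home onto the peg, then swing the red-barred lever all the way over to its stop, so that the beaker ends mouth-down over the upright peg with its rim resting flat on the steel disc. Do not let the beaker drop onto the table, and do not disturb the two dropper bottles and the vial beside the station.

Things in the scene. Friction and masses are not known exactly. Their poses are not given: they have to be found in the camera images.
- station: Fixed drying station: grey base 400 (its x) x 100 mm with a white channel. Origin: centre of underside, z up. Channel: x -195 to +90 mm, floor 30 mm up, inner width 72 mm, walls 22 mm above the floor, open at the -x end where the beaker stands. Carriage hinge at x = 100 mm, z = 18 mm, axis along y; beyond it the flat landing (11 mm up) for the swung-over disc.
- carriage (a joint): Angle (rad) of the carriage on its stiff hinge (0.35 N m): a steel disc (80 mm wide, 8 thick) with the peg at its centre and the lever on its edge. Near 0 at the start: disc upright across the channel's +x end, peg level, pointing to station -x, lever up. 1.571 (stop): disc flat beyond the hinge, peg upright, lever level, pointing to station +x.
- hinge (a point): Middle of the hinge line of the carriage, 18 mm above the table, on the fixed station; its axes are those of the station (hinge axis = y).
- lever_bar (a point): Centre of the red cross bar at the lever's end: 76 mm long along the station's y, 16 mm diameter, 170 mm from the hinge line (188 mm above the table at angle 0), with free space around it.
- peg_foot (a point): Centre of the disc's face, where the peg starts. Peg: green, 46 mm diameter, 65 mm long, last 23 mm tapering to 22 mm, along the point's -x axis. At carriage angle 0 it lies 62 mm above the table (32 mm above the channel floor) at station x = 100 mm.
- beaker: Loose blue plastic beaker, straight round cylinder 64 mm outside diameter, 105 mm tall, wall 3 mm, bottom 4 mm, 0.12 kg, open at one end. Origin: centre of the outside of its bottom; z points to the mouth. It starts upright in the channel.
- beaker_mouth (a point): Centre of the beaker's open rim, 105 mm from its bottom.
- stain_red: Loose dropper bottle with red cap, 37 mm wide, 98 mm tall, standing beside the station; origin under its centre. Leave alone.
- stain_blue: Loose dropper bottle with blue cap, 37 mm wide, 98 mm tall, standing beside the station; origin under its centre. Leave alone.
- vial_c: Loose small vial with white cap, 29 mm wide, 59 mm tall, standing beside the station; origin under its centre. Leave alone.
There are look-alikes about, which are no part of the job. Leave any yellow look-alike of the beaker alone.

How it is judged:
By the outcome, as a careful person would: the job done as asked, in the order asked, and still so for the second after the job is handed in, with the robot touching nothing.
It also fails if it takes over 51 s, if anything falls off the work surface, if the arm or the gripper's body presses on something with over 40 N, if the wrist force passes 120 N, or if a joint passes its speed limit or range.

## Working session

There is one attempt and no reset: what is moved stays moved. The work goes in short steps, Python scripts to look and compute and a shell command to move; the robot and the scene stay as the last step left them, time stands still between calls to the robot, and variables do not carry over. Pictures are saved under pics/ and viewed, and the job is handed in when it is done.

```bash
mkdir -p pics; ls; python3 - <<'E'
from bench import ctrl,capture,camera_model
import cv2
print(ctrl.state())
for n in("side","top"):
    print(n,camera_model(n))
    p,d=capture(n); cv2.imwrite(f"pics/{n}0.png",p)
    import numpy as np; np.save(f"pics/{n}0.npy",d)
E
```

```text
pics
{'clock': 0.0, 'joint_positions': array([ 1.28796885e+00,  2.60680329e-01, -1.39374968e-01,  1.17272418e+00,
       -7.87463921e-07,  1.57081454e+00]), 'joint_velocities': array([-0.00119127, -0.00133827,  0.00145049,  0.00056764, -0.00065107,
       -0.00210672]), 'effort': array([ 5.32363429e-04, -4.05678678e+01,  2.53922564e+01,  1.88034168e-02,
        1.18081510e-05,  9.86837279e-06]), 'position': array([146.31926271, 503.47519076, 230.46462806]), 'eef_rot': array([-1.57277948e+00, -8.23578508e-07, -2.82845682e-01]), 'force': array([-0.45349938, -0.27687413,  0.17605635]), 'torque': array([-0.00082464,  0.00533343,  0.02558565]), 'finger_gap': 85.27843615203828}
side {'fx': 433.9504987705671, 'fy': 433.9504987705671, 'cx': 257.916648574985, 'cy': 193.12604916744095, 'xyz': array([ 411.78567402, -797.44507728,  537.67719101]), 'orientation': array([-1.96401623,  0.02456478, -0.05566566])}
top {'fx': 498.56321918557086, 'fy': 498.56321918557086, 'cx': 243.50986285337314, 'cy': 192.39307188134308, 'xyz': array([ 289.77107522,  125.43397141, 1545.70817204]), 'orientation': array([-3.01319969e+00,  3.35209353e-04, -1.58594003e+00])}
```

View pics/side0.png

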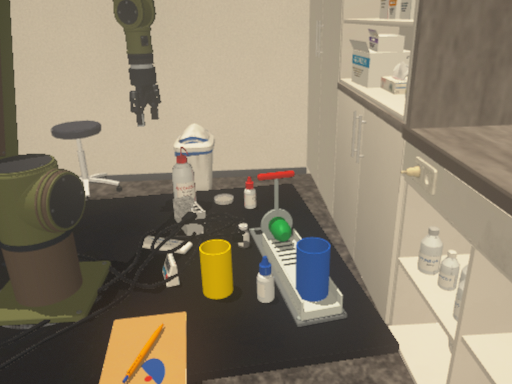

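View pics/top0.png

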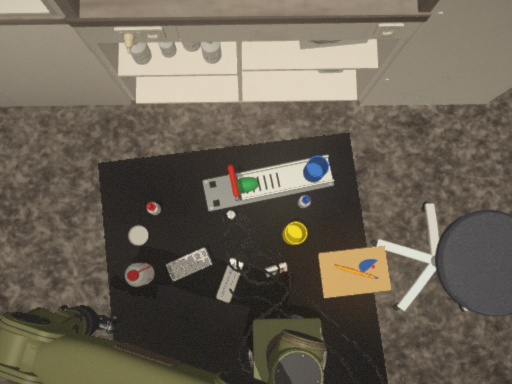

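The side view shows the blue beaker at (312,268), the yellow look-alike at (216,268), the peg at (280,229) and the red bar at (276,176). The top view shows the blue beaker at (316,168), yellow at (294,233), the peg at (248,185) and the bar at (234,182). The blue cylinder in the white channel is the one meant. I'll confirm that in a crop and measure.

```bash
cat > h.py <<'E'
import numpy as np,cv2
from scipy.spatial.transform import Rotation as R
from bench import ctrl,capture,camera_model
def world(n,d):
    m=camera_model(n); v,u=np.mgrid[0:384,0:512]
    P=np.stack([(u-m['cx'])/m['fx']*d,(v-m['cy'])/m['fy']*d,d],-1)
    return P@R.from_euler('xyz',m['orientation']).as_matrix().T+m['xyz']
def proj(n,p):
    m=camera_model(n); q=(np.asarray(p,float)-m['xyz'])@R.from_euler('xyz',m['orientation']).as_matrix()
    return np.stack([q[...,0]/q[...,2]*m['fx']+m['cx'],q[...,1]/q[...,2]*m['fy']+m['cy']],-1)
def ray(n,u,v,z):
    m=camera_model(n); r=R.from_euler('xyz',m['orientation']).as_matrix()@np.array([(u-m['cx'])/m['fx'],(v-m['cy'])/m['fy'],1])
    return m['xyz']+r*(z-m['xyz'][2])/r[2]
def mask(p,c):
    h=cv2.cvtColor(p,cv2.COLOR_BGR2HSV); H,S,V=h[...,0],h[...,1],h[...,2]
    lo={'blue':(105,125),'green':(50,85),'red':(0,6)}[c]
    m=(H>=lo[0])&(H<=lo[1])&(S>150)&(V>50)
    if c=='red': m|=(H>174)&(S>150)&(V>50)
    return m
def crop(p,x0,y0,x1,y1,name,s=5):
    cv2.imwrite(name,cv2.resize(p[y0:y1,x0:x1],None,fx=s,fy=s,interpolation=cv2.INTER_CUBIC))
E
python3 - <<'E'
from h import *
for n,box in(('top',(195,145,345,220)),('side',(230,160,350,325))):
    p=cv2.imread(f'pics/{n}0.png'); d=np.load(f'pics/{n}0.npy'); W=world(n,d)
    crop(p,*box,f'pics/{n}0c.png',5 if n=='top' else 3.6)
    b=np.zeros((384,512),bool); b[box[1]:box[3],box[0]:box[2]]=1
    for c in('blue','green','red'):
        m=mask(p,c)&b&(d>0); w=W[m]
        print(n,c,m.sum(),np.percentile(w,[2,50,98],axis=0).round(1).tolist())
    if n=='side': print('top bar pts')
E
```

```text
top blue 234 [[457.3, -119.5, 28.5], [554.2, -97.9, 37.0], [573.7, -59.2, 137.5]]
top green 7 [[487.3, 91.0, 75.1], [512.2, 115.5, 82.2], [518.9, 123.3, 85.8]]
top red 171 [[457.4, 140.9, 75.3], [501.3, 151.7, 194.6], [549.4, 165.0, 201.0]]
side blue 1911 [[455.1, -122.5, 35.4], [541.2, -114.6, 98.1], [571.4, -59.9, 133.6]]
side green 246 [[483.7, 81.3, 64.9], [501.8, 99.2, 76.6], [521.7, 131.2, 83.7]]
side red 284 [[434.1, 137.9, 64.0], [483.6, 149.3, 187.8], [536.5, 399.0, 194.5]]
top bar pts
```

View pics/top0c.png

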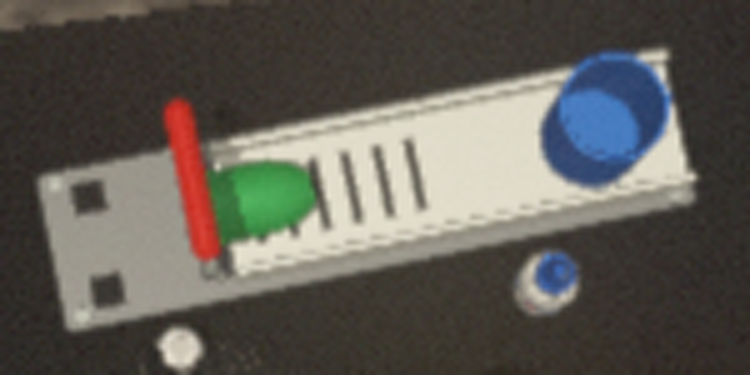

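View pics/side0c.png

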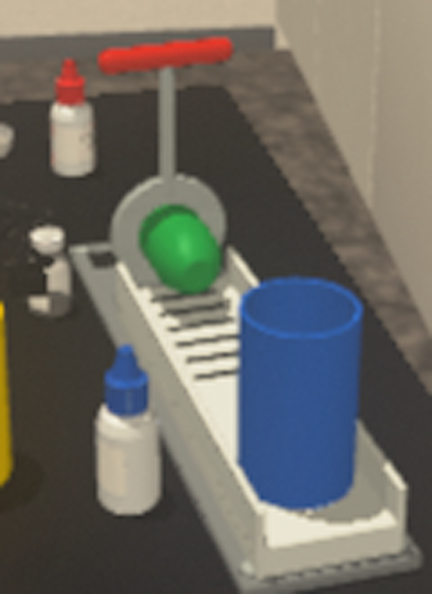

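```bash
python3 - <<'E'
from h import *
f=lambda x,y,z:ray('top',195+(x-2)/5,145+(y-2)/5,z)
for nm,x,y,z in [('barA',178,101,190),('barB',206,257,190),('landA',40,180,11),('landB',70,328,11),('openR',692,200,11),('wallA_open',667,53,52),('wallB_open',694,178,52),('wallB_hinge',238,272,52),('wallA_hinge',215,148,52)]:
    print(nm,f(x,y,z).round(1))
# beaker by rim ellipse: world points blue with z>130 in both
for n in('top','side'):
    p=cv2.imread(f'pics/{n}0.png'); d=np.load(f'pics/{n}0.npy'); W=world(n,d)
    m=mask(p,'blue')&(d>0)&(W[...,2]>125)&(W[...,1]<-40); w=W[m]
    A=np.c_[2*w[:,:2],np.ones(len(w))]; s=np.linalg.lstsq(A,(w[:,:2]**2).sum(1),rcond=None)[0]
    print(n,m.sum(),s[:2],np.sqrt(s[2]+s[:2]@s[:2]),np.median(w[:,2]))
p=cv2.imread('pics/side0.png');d=np.load('pics/side0.npy');W=world('side',d)
m=mask(p,'blue')&(d>0)&(W[...,1]<-40)&(W[...,2]>45)&(W[...,2]<120);m[:,:285]=0
w=W[m]; A=np.c_[2*w[:,:2],np.ones(len(w))]; s=np.linalg.lstsq(A,(w[:,:2]**2).sum(1),rcond=None)[0]
print('sidewall',s[:2],np.sqrt(s[2]+s[:2]@s[:2]))
# top base/white heights
p=cv2.imread('pics/top0.png');d=np.load('pics/top0.npy');W=world('top',d)
z=W[...,2]
for u,v in[(212,195),(225,193),(250,195),(290,180),(214,206)]: print(u,v,W[v,u].round(1))
E
```

```text
barA [542.2 158.8 190. ]
barB [455.1 144.5 190. ]
landA [526.8 249.7  11. ]
landB [434.1 231.6  11. ]
openR [ 508.1 -155.7   11. ]
wallA_open [ 593.1 -136.4   52. ]
wallB_open [ 515.7 -149.9   52. ]
wallB_hinge [462.6 127.3  52. ]
wallA_hinge [538.5 140.1  52. ]
top 31 [544.60958774 -89.76019127] 29.630892986646543 134.3820013492434
side 314 [543.491373   -90.92335462] 30.249037154988734 130.4280963700419
sidewall [543.49895829 -91.14498651] 30.336359844015185
212 195 [481.6 221.    8. ]
225 193 [487.4 180.6   6.5]
250 195 [477.4 103.2  27.6]
290 180 [521.8 -20.6  29.5]
214 206 [446.4 214.6  15. ]
```

The crop confirms the blue beaker in the white channel at crop (605,120). Next I'll work out station coordinates for everything, neighbours included.

```bash
cat >> h.py <<'E'
O=np.array([518.,46.]); a=np.deg2rad(11.0)
ex=np.array([-np.sin(a),np.cos(a)]); ey=np.array([-np.cos(a),-np.sin(a)])
def S2W(x,y=0): return O+x*ex+y*ey
def W2S(p): q=np.asarray(p)[...,:2]-O; return np.stack([q@ex,q@ey],-1)
E
python3 - <<'E'
from h import *
for n in('top','side'):
    p=cv2.imread(f'pics/{n}0.png').copy()
    for x in(-195,90):
        for y in(-36,36):
            q=proj(n,[*S2W(x,y),52]).round().astype(int); cv2.circle(p,tuple(map(int,q)),1,(255,0,255),-1)
    for w in([*S2W(200,50),11],[*S2W(200,-50),11],[*S2W(100),188],[*S2W(35),62],[*S2W(-139),135]):
        q=proj(n,w).round().astype(int); cv2.circle(p,tuple(map(int,q)),1,(0,255,255),-1)
    box=(195,145,345,220) if n=='top' else (230,160,350,325)
    crop(p,*box,f'pics/{n}0d.png',5 if n=='top' else 3.6)
print('blue bottle',W2S(ray('top',305,200,90)),ray('top',305,200,90),'vial',W2S(ray('top',230.5,214.5,59)),'beaker',W2S([543.5,-91.]))
print('yellow',W2S(ray('top',295,233,105)), 'redbottle',W2S(ray('top',152,208,95)))
for x in(-139,-230,-195): print(x,S2W(x))
p=cv2.imread('pics/top0.png');d=np.load('pics/top0.npy');W=world('top',d)
for x in (-330,-290,-250,-225,-210,270,320):
  for y in(-60,0,60):
    u,v=proj('top',[*S2W(x,y),0]).round().astype(int); print(x,y,W[v,u].round(0) if 0<=v<384 else None)
E
```

```text
blue bottle [-88.81748485  84.07514349] [452.41672876 -57.22795116  90.        ] vial [134.30569973  78.15596616] beaker [-139.34855351    1.10933919]
yellow [-37.26420422 172.82260963] redbottle [354.63975849  15.48834735]
-139 [544.52245036 -90.4461785 ]
-230 [ 561.88606894 -179.77425219]
-195 [ 555.2077541  -145.41730077]
-330 -60 [ 808. -454. -734.]
-330 0 [ 718. -468. -735.]
-330 60 [ 634. -489. -742.]
-290 -60 [ 795. -393. -736.]
-290 0 [ 711. -415. -745.]
-290 60 [ 622. -431. -751.]
-250 -60 [ 625. -186.    6.]
-250 0 [ 564. -200.    4.]
-250 60 [ 508. -212.   -4.]
-225 -60 [ 621. -163.   -4.]
-225 0 [ 561. -175.    4.]
-225 60 [ 502. -186.   -3.]
-210 -60 [ 616. -149.    3.]
-210 0 [ 559. -160.   -0.]
-210 60 [ 499. -173.    1.]
270 -60 [525. 321.   3.]
270 0 [465. 311.   5.]
270 60 [409. 300.  -2.]
320 -60 [517. 372.  -2.]
320 0 [456. 359.  -1.]
320 60 [397. 349.   1.]
```

View pics/top0d.png

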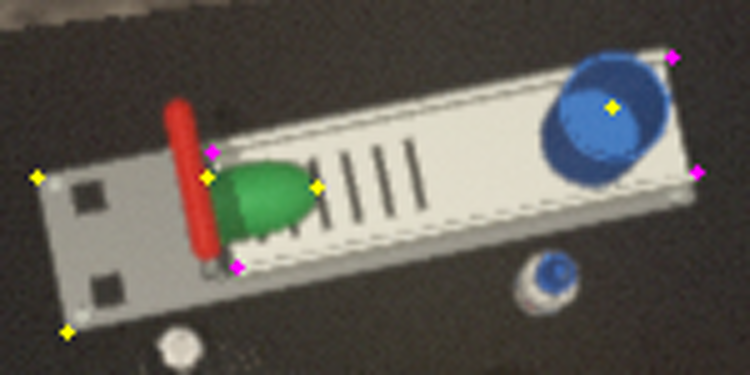

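View pics/side0d.png

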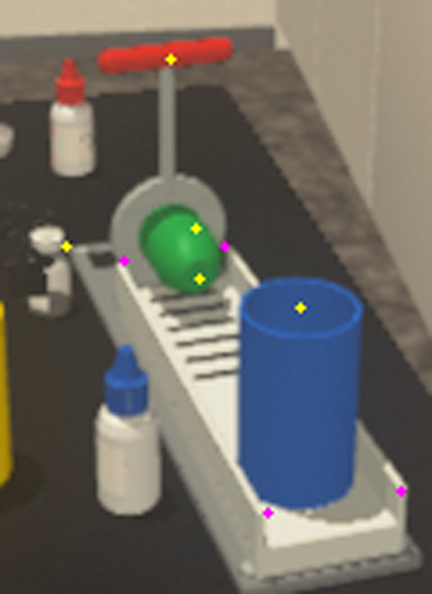

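```bash
python3 -m crank '[[[2.2,-3.3,0],-0.06,-1],[[2.2,-3.3,0],-0.06,-1],[[2.2,-3.3,0],-0.06,-1],[[2.2,-3.3,0],-0.06,-1],[[2.2,-3.3,0],-0.06,-1],[[2.2,-3.3,0],-0.06,-1],[[2.2,-3.3,0],-0.06,-1],[[2.2,-3.3,0],-0.06,-1]]' 20
```

```text
clock: 0.77
position: [321.9, 234.3, 226.5]
eef_rot: [-1.574, 0.002, -0.768]
force: [0.6, 0.4, 1.0]
finger_gap: 85.1
```

```bash
python3 -m crank '[[[2.2,-3.3,0],-0.06,-1],[[2.2,-3.3,0],-0.06,-1],[[2.2,-3.3,0.3],-0.06,-1],[[2.2,-3.3,0],-0.06,-1],[[2.2,-3.3,0],-0.06,-1],[[2.2,-3.3,0],-0.06,-1],[[2.2,-3.3,0],-0.06,-1],[[2.2,-3.3,0],-0.06,-1]]'; python3 -m crank '[[[2.3,-3.2,0],-0.06,-1],[[2.2,-3.2,0],-0.07,-1],[[0,0,0],0,-1]]'
```

```text
clock: 1.43
position: [500.6, -46.1, 228.1]
eef_rot: [-1.576, 0.004, -1.274]
force: [0.3, 0.5, 0.8]
finger_gap: 85.3
clock: 1.68
position: [550.1, -120.0, 226.1]
eef_rot: [-1.575, 0.001, -1.42]
force: [1.0, 0.2, 1.1]
finger_gap: 85.3
```

```bash
python3 -m crank '[[[-0.6,2.8,0],0.04,-1],[[0,0,0],0,-1]]'; python3 - <<'E'
from h import *
s=ctrl.state(); print(s['position'],s['eef_rot'],W2S(s['position']))
p,d=capture('side'); crop(p,200,100,400,330,'pics/s1.png',2.6)
E
```

```text
clock: 1.85
position: [544.8, -94.9, 223.9]
eef_rot: [-1.578, 0.003, -1.385]
force: [-0.5, 0.1, 0.7]
finger_gap: 85.5
[544.82223632 -94.86222859 223.87136718] [-1.57759611  0.00261714 -1.38499985] [-143.39211667    0.54834403]
```

View pics/s1.png

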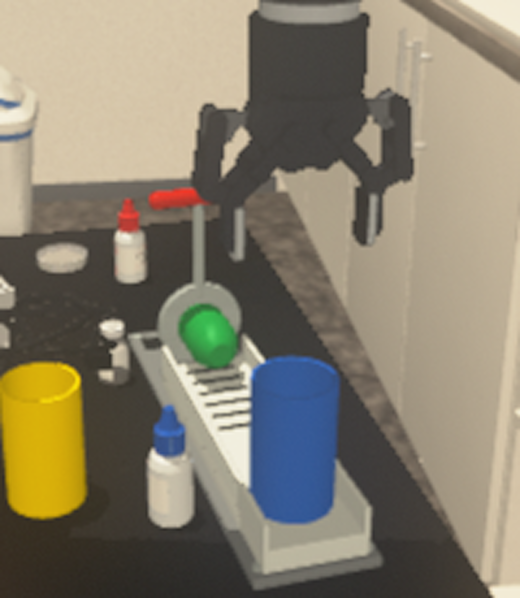

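The jaws straddle the beaker across the channel, clear of the blue-capped bottle. Descending.

```bash
python3 -m crank '[[[-0.1,0.4,-3],0,-1],[[0,0,-3],0,-1],[[0,0,-3],0,-1],[[0,0,-2.4],0,-1],[[0,0,0],0,-1]]'; python3 - <<'E'
from h import *
s=ctrl.state(); print(s['position'],s['eef_rot'],W2S(s['position']),s['force'])
E
```

```text
clock: 2.32
position: [544.3, -91.4, 108.1]
eef_rot: [-1.572, -0.003, -1.383]
force: [-0.3, 1.4, -0.6]
finger_gap: 85.2
[544.26359198 -91.44664593 108.13480529] [-1.57226972 -0.00341759 -1.38315614] [-139.93269352    0.4450006 ] [-0.34277106  1.42563499 -0.5698429 ]
```

```bash
python3 -m crank '[[[0,0,-0.4],0,-1],[[0,0,0],0,1],[[0,0,0],0,1],[[0,0,0],0,1],[[0,0,0],0,1],[[0,0,0],0,1],[[0,0,0],0,1],[[0,0,0],0,1]]' 20; python3 - <<'E'
from h import *
p,d=capture('side'); crop(p,200,100,400,330,'pics/s2.png',2.6)
E
```

```text
clock: 2.98
position: [546.5, -91.5, 109.6]
eef_rot: [-1.567, -0.006, -1.382]
force: [-0.3, -0.0, -2.5]
finger_gap: 64.2
```

View pics/s2.png

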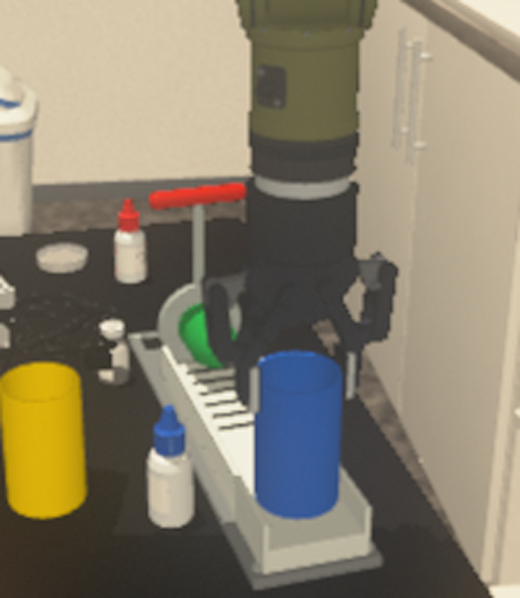

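```bash
python3 -m crank '[[[0,0,-0.2],0,1],[[-0.2,1,0],0,1],[[-0.2,1,0],0,1],[[0,0,0],0,1]]'; python3 - <<'E'
from h import *
p,d=capture('side'); crop(p,200,100,400,330,'pics/s3.png',2.6)
E
```

```text
clock: 3.37
position: [541.9, -70.1, 107.3]
eef_rot: [-1.567, -0.005, -1.384]
force: [-0.2, -0.1, -2.2]
finger_gap: 64.8
```

View pics/s3.png

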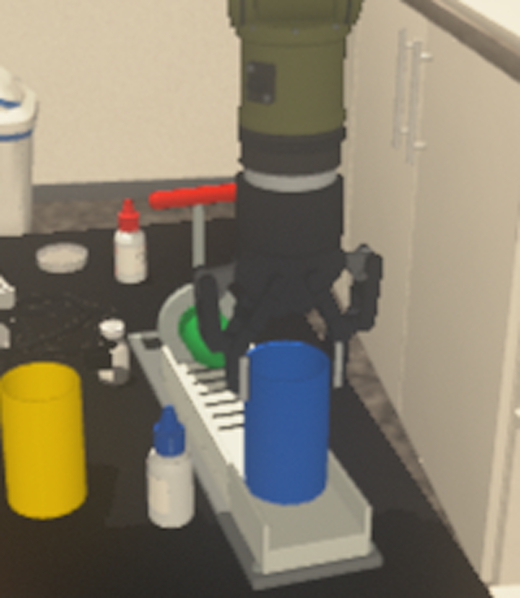

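```bash
cat >> h.py <<'E'
def beaker(n='side',show=True):
    p,d=capture(n); W=world(n,d); m=mask(p,'blue')&(d>0); S=W2S(W); m&=(abs(S[...,1])<45)&(S[...,0]>-320)&(S[...,0]<250)
    w=W[m]; s=S[m]
    print(n,m.sum(),'stx',np.percentile(s[:,0],[1,50,99]).round(1),'sty',np.percentile(s[:,1],[1,50,99]).round(1),'z',np.percentile(w[:,2],[1,50,99]).round(1))
    return p,d,W,m
E
python3 - <<'E'
from h import *
print(np.load('pics/side0.npy').shape)
beaker()
p=cv2.imread('pics/side0.png');d=np.load('pics/side0.npy');W=world('side',d);m=mask(p,'blue')&(d>0);S=W2S(W); m&=(abs(S[...,1])<45);print(np.percentile(W[m][:,2],[1,50,99]),np.percentile(S[m][:,0],[1,50,99]))
s=ctrl.state();print(W2S(s['position']),s['force'],s['position'])
E
```

```text
(384, 512)
side 1714 stx [-151.5 -143.4  -88. ] sty [-29.2   2.7  29.2] z [ 36.7 101.4 136.4]
[ 34.2911168  100.45060483 134.09799027] [-171.39273953 -162.91883552 -108.15245021]
[-119.78307278   -1.67443063] [-0.02241197  0.39182973 -1.25333196] [542.4993544  -71.26282393 107.49542018]
```

```bash
python3 -m crank '[[[0,0,-0.4],0,1],[[0,0,-0.2],0,1]]';python3 -m crank '[[[-0.2,1,-0.1],0,1],[[-0.2,1,-0.1],0,1]]'; python3 - <<'E'
from h import *
p=beaker()[0]
crop(p,200,100,400,330,'pics/s4.png',2.6)
s=ctrl.state();print(W2S(s['position']),s['force'],s['position'])
E
```

```text
clock: 3.63
position: [543.9, -71.7, 104.5]
eef_rot: [-1.563, -0.01, -1.383]
force: [-6.4, -0.7, 19.1]
finger_gap: 64.6
clock: 3.8
position: [542.3, -58.1, 107.0]
eef_rot: [-1.56, -0.025, -1.388]
force: [-2.7, -5.2, 9.8]
finger_gap: 64.0
side 1689 stx [-149.1 -136.   -75.9] sty [-31.1   2.4  27.7] z [ 41.  100.  139.9]
[-105.19645566   -3.99007689] [-2.85106726 -4.31678479 11.43082594] [541.98919796 -56.50235791 107.16003588]
```

View pics/s4.png

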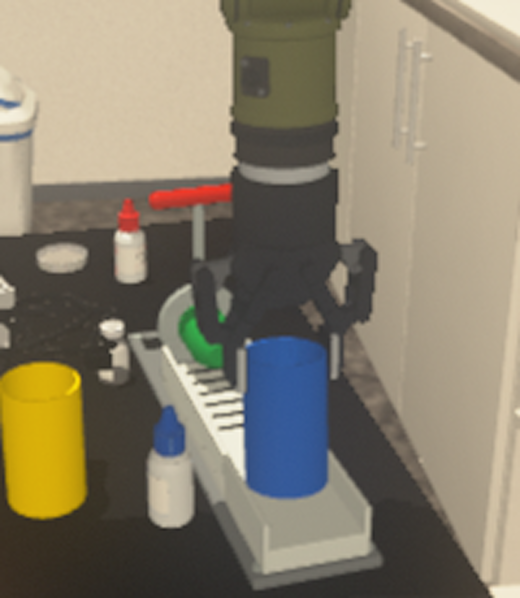

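It is tipping: the rim is higher and the bottom is holding by friction at about 10 N. I'll follow the arc about the front bottom edge.

```bash
python3 -m crank '[[[-0.2,1,0.1],0,1],[[-0.2,1,0.1],0,1]]';python3 -m crank '[[[-0.2,1,0],0,1],[[-0.2,1,-0.1],0,1]]'; python3 - <<'E'
from h import *
p=beaker()[0]
crop(p,200,100,400,330,'pics/s5.png',2.6)
s=ctrl.state();print(W2S(s['position']),s['force'],s['position'],s['eef_rot'])
E
```

```text
clock: 4.02
position: [538.3, -38.5, 110.2]
eef_rot: [-1.559, -0.028, -1.39]
force: [-0.6, 0.9, -1.5]
finger_gap: 64.1
clock: 4.18
position: [534.1, -17.1, 109.1]
eef_rot: [-1.558, -0.027, -1.391]
force: [-0.4, -0.1, -0.2]
finger_gap: 64.1
side 1574 stx [-108.2  -94.1  -34. ] sty [-30.4   2.8  28.2] z [ 43.6 101.4 142.3]
[-62.77060044  -3.36857604] [-1.93798548  1.59024732 -1.77386296] [533.28388102 -14.97457311 108.70915335] [-1.55899906 -0.02497159 -1.38855297]
```

View pics/s5.png

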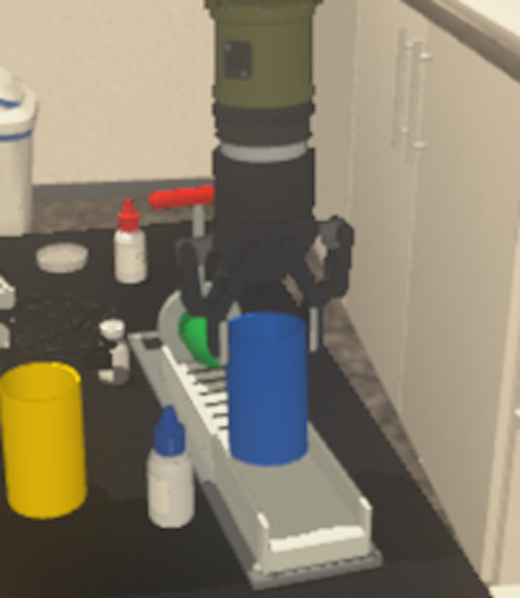

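```bash
python3 -m crank '[[[0.4,-2.6,0.2],0,1],[[0.4,-2.6,0],0,1],[[0.4,-2.6,0],0,1],[[0,0,-0.3],0,1],[[0,0,-0.3],0,1],[[0,0,-0.3],0,1]]'; python3 - <<'E'
from h import *
s=ctrl.state();print(W2S(s['position']),s['force'],s['position'],s['eef_rot'])
E
```

```text
clock: 4.73
position: [548.3, -94.0, 105.5]
eef_rot: [-1.555, -0.033, -1.38]
force: [-6.6, -4.1, 19.2]
finger_gap: 64.4
[-143.22660146   -3.02782732] [-6.60732612 -4.13578464 19.23834474] [548.30112154 -94.0173887  105.48338894] [-1.55510576 -0.03324647 -1.38016007]
```

```bash
python3 -m crank '[[[-0.2,0.7,-0.1],0,1]]';python3 -m crank '[[[-0.2,0.7,-0.1],0,1]]'; python3 -m crank '[[[-0.2,0.7,-0.1],0,1]]';python3 - <<'E'
from h import *
p=beaker()[0]
E
```

```text
clock: 4.82
position: [547.2, -89.4, 106.5]
eef_rot: [-1.554, -0.038, -1.382]
force: [-3.3, -3.7, 10.8]
finger_gap: 64.5
clock: 4.9
position: [546.0, -83.9, 107.3]
eef_rot: [-1.552, -0.043, -1.384]
force: [-2.3, -4.3, 6.9]
finger_gap: 64.4
clock: 4.98
position: [544.6, -78.0, 107.7]
eef_rot: [-1.551, -0.048, -1.384]
force: [-1.6, -3.3, 6.4]
finger_gap: 64.0
side 1734 stx [-179.1 -159.6  -96.1] sty [-28.5   3.8  28. ] z [ 47.2 102.5 144.2]
```

```bash
python3 -m crank '[[[-0.2,0.8,-0.2],0,1]]';python3 -m crank '[[[-0.2,0.8,-0.2],0,1]]'; python3 -m crank '[[[-0.2,0.8,-0.2],0,1]]';python3 -m crank '[[[-0.2,0.8,-0.2],0,1]]';python3 - <<'E'
from h import *
p=beaker()[0]
crop(p,200,100,400,330,'pics/s6.png',2.6)
s=ctrl.state();print(W2S(s['position']))
E
```

```text
clock: 5.12
position: [543.1, -70.1, 107.4]
eef_rot: [-1.55, -0.051, -1.384]
force: [-3.4, -3.5, 11.2]
finger_gap: 64.5
clock: 5.2
position: [541.4, -62.5, 106.7]
eef_rot: [-1.549, -0.054, -1.385]
force: [-2.8, -2.1, 7.9]
finger_gap: 64.2
clock: 5.28
position: [539.6, -54.7, 105.7]
eef_rot: [-1.548, -0.057, -1.385]
force: [-1.9, -1.8, 2.8]
finger_gap: 64.4
clock: 5.37
position: [537.7, -46.4, 104.1]
eef_rot: [-1.547, -0.059, -1.385]
force: [0.3, -2.9, 1.2]
finger_gap: 64.4
side 1595 stx [-168.5 -138.3 -105.6] sty [-26.9   6.6  29.4] z [ 60.3 104.3 148.4]
[-92.70929724  -1.72967495]
```

View pics/s6.png

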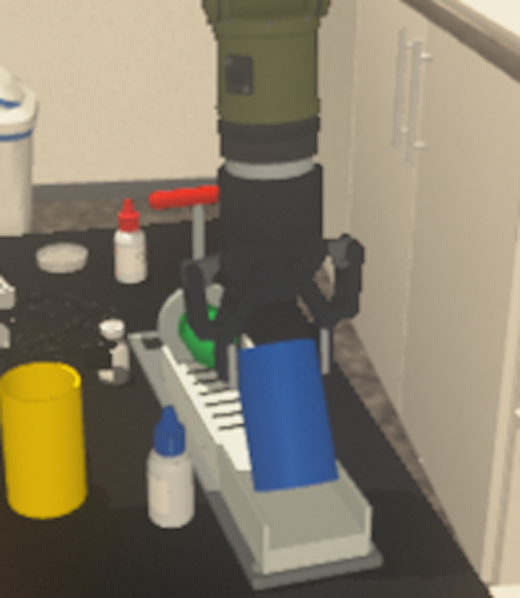

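```bash
python3 -m crank '[[[-0.2,0.9,-0.4],0,1],[[-0.2,0.9,-0.4],0,1]]';python3 -m crank '[[[-0.2,0.9,-0.6],0,1],[[-0.2,0.9,-0.6],0,1]]'; python3 - <<'E'
from h import *
p=beaker()[0]
crop(p,200,100,400,330,'pics/s7.png',2.6)
s=ctrl.state();print(W2S(s['position']))
E
```

```text
clock: 5.58
position: [533.8, -26.2, 96.6]
eef_rot: [-1.546, -0.058, -1.384]
force: [-1.6, -1.7, 0.9]
finger_gap: 64.3
clock: 5.75
position: [529.9, -6.4, 84.2]
eef_rot: [-1.545, -0.058, -1.384]
force: [0.3, -1.4, 1.3]
finger_gap: 64.2
side 1617 stx [-148.4 -112.2  -60.2] sty [-26.4   6.9  30.5] z [ 41.1  98.1 134.5]
[-51.50374265  -1.34812733]
```

View pics/s7.png

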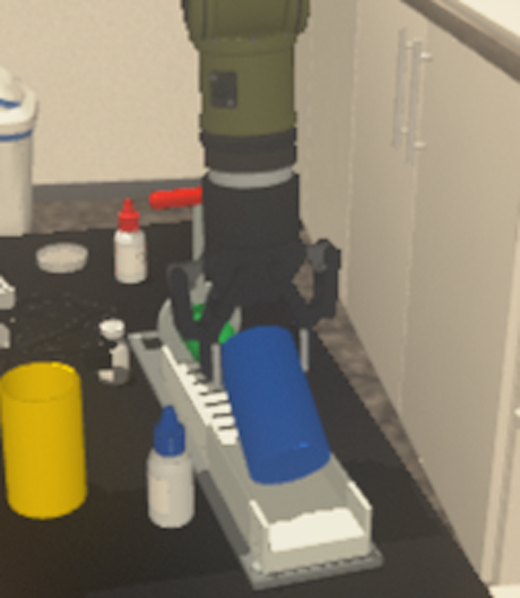

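```bash
python3 -m crank '[[[-0.1,0.4,-0.8],0,1],[[-0.1,0.4,-0.8],0,1]]';python3 -m crank '[[[-0.1,0.2,-0.7],0,1]]'; python3 - <<'E'
from h import *
p=beaker()[0]
crop(p,200,100,400,330,'pics/s8.png',2.6)
s=ctrl.state();print(W2S(s['position']))
E
```

```text
clock: 5.97
position: [528.4, 8.0, 67.6]
eef_rot: [-1.542, -0.048, -1.379]
force: [-1.3, 3.8, 3.6]
finger_gap: 64.1
clock: 6.05
position: [527.6, 11.9, 60.1]
eef_rot: [-1.541, -0.046, -1.378]
force: [-0.9, 2.9, 4.6]
finger_gap: 64.3
side 1467 stx [-133.3 -106.3  -33.8] sty [-26.8   5.6  29.5] z [ 37.4  90.6 112.7]
[-35.11331331  -2.11068351]
```

View pics/s8.png

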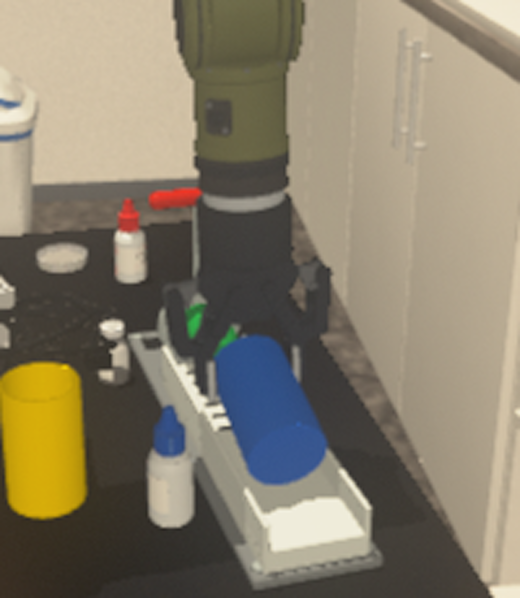

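```bash
python3 -m crank '[[[0,-0.1,-0.4],0,1],[[0,0,0],0,-0.6],[[0,0,0],0,-0.8],[[0,0,0],0,-1],[[0,0,0],0,-1]]'; python3 - <<'E'
from h import *
p=beaker()[0]
crop(p,200,100,400,330,'pics/s9.png',2.6)
s=ctrl.state();print(W2S(s['position']))
E
```

```text
clock: 6.52
position: [526.3, 9.4, 52.5]
eef_rot: [-1.545, -0.048, -1.378]
force: [-0.2, -0.1, 0.9]
finger_gap: 85.6
side 1325 stx [-123.  -110.5  -20.4] sty [-31.9   2.1  26.1] z [35.7 80.  93.1]
[-37.51448686  -1.07514357]
```

View pics/s9.png

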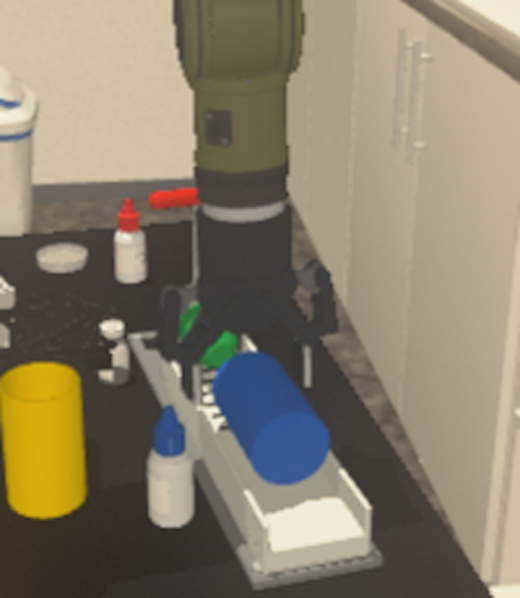

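```bash
python3 -m crank '[[[0,0,3],0,-1],[[0,0,4],0,-1],[[0.2,-1,3],0,-1],[[0.7,-3.6,0],0,-1],[[0.7,-3.6,0],0,0],[[0.7,-3.6,0],0,1],[[0.3,-1.2,0],0,1],[[0,0,0],0,1]]';  python3 - <<'E'
from h import *
s=ctrl.state();print(W2S(s['position']),s['position'],s['finger_gap'])
E
```

```text
clock: 7.23
position: [552.7, -127.9, 159.6]
eef_rot: [-1.543, -0.053, -1.376]
force: [0.3, 0.2, -0.2]
finger_gap: 38.4
[-177.31233724   -0.88618336] [ 552.70269061 -127.88551843  159.63077055] 38.44026227984076
```

```bash
python3 -m crank '[[[0,0,-2],0,1],[[0,0,-2],0,1],[[0,0,-2],0,1],[[0,0,-2],0,1],[[0,0,-2],0,1],[[0,0,-1],0,1],[[0,0,0],0,1]]';  python3 - <<'E'
from h import *
p=beaker()[0]
crop(p,200,100,400,330,'pics/s10.png',2.6)
s=ctrl.state();print(W2S(s['position']))
E
```

```text
clock: 7.82
position: [551.1, -123.3, 46.5]
eef_rot: [-1.541, -0.05, -1.377]
force: [-0.4, -0.4, 0.2]
finger_gap: -0.2
side 311 stx [-175.   -60.8  -18.5] sty [-2.1 13.6 40.8] z [ 34.7  81.2 163. ]
[-172.47696547   -0.23331275]
```

View pics/s10.png

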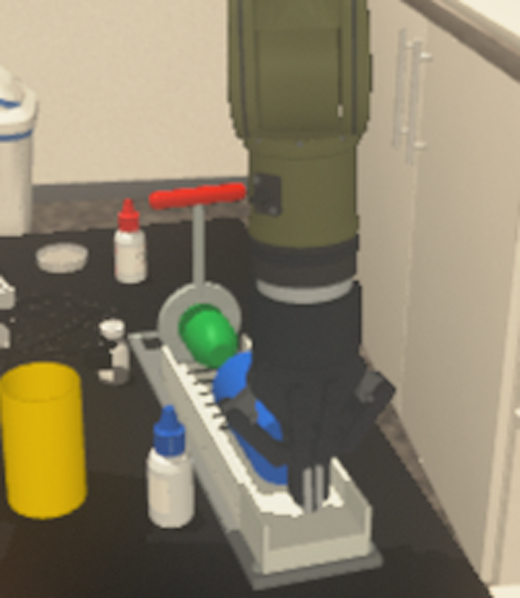

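```bash
python3 -m crank '[[[-0.3,1.5,0],0,1],[[-0.3,1.5,0],0,1],[[-0.2,1,0],0,1],[[-0.2,1,0],0,1],[[-0.2,1,0],0,1],[[-0.2,1,0],0,1]]';  python3 - <<'E'
from h import *
p,d=capture('side')
crop(p,200,100,400,330,'pics/s11.png',2.6)
s=ctrl.state();print(W2S(s['position']))
p,d=capture('top');crop(p,195,145,345,220,'pics/t11.png',5)
E
```

```text
clock: 8.37
position: [539.1, -49.7, 51.3]
eef_rot: [-1.535, -0.053, -1.379]
force: [0.3, -0.2, -0.5]
finger_gap: 0.0
[-95.95450051  -2.23141254]
```

View pics/s11.png

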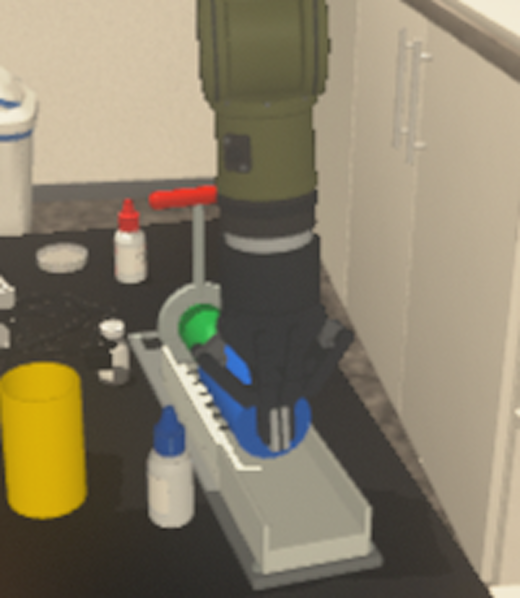

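View pics/t11.png

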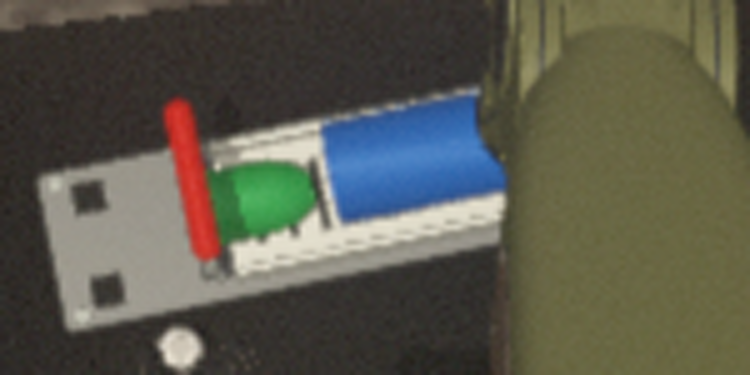

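```bash
python3 -m crank '[[[-0.2,1,-0.1],0,1],[[-0.2,1,-0.1],0,1],[[-0.2,1,-0.1],0,1]]'; python3 -m crank '[[[-0.2,0.8,0],0,1],[[-0.2,0.8,0],0,1]]'; python3 - <<'E'
from h import *
s=ctrl.state();print(W2S(s['position']))
p,d=capture('top');crop(p,195,145,345,220,'pics/t12.png',5)
E
```

```text
clock: 8.72
position: [534.1, -19.1, 49.0]
eef_rot: [-1.533, -0.055, -1.38]
force: [-0.2, -1.4, 0.5]
finger_gap: -0.1
clock: 8.88
position: [529.7, -1.3, 48.7]
eef_rot: [-1.533, -0.055, -1.38]
force: [1.2, -0.8, 1.6]
finger_gap: 0.1
[-48.62528271  -2.48359735]
```

View pics/t12.png

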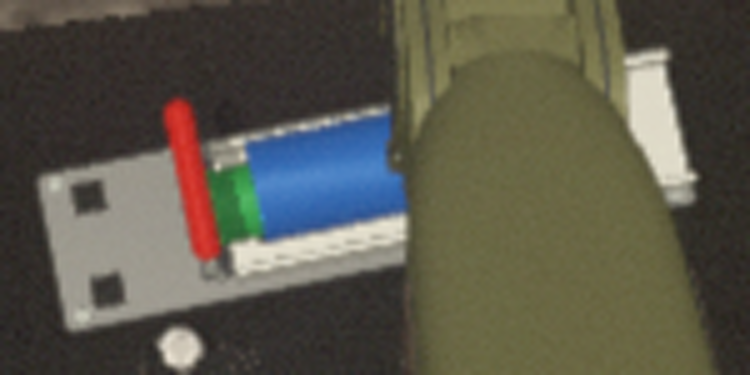

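```bash
python3 -m crank '[[[-0.2,0.8,0],0,1],[[-0.2,0.8,0],0,1]]'; python3 -m crank '[[[-0.1,0.5,0],0,1]]';python3 -m crank '[[[-0.1,0.4,0],0,1]]';  python3 - <<'E'
from h import *
s=ctrl.state();print(W2S(s['position']))
p,d=capture('top');crop(p,195,145,345,220,'pics/t13.png',5)
E
```

```text
clock: 9.1
position: [524.8, 17.1, 48.5]
eef_rot: [-1.534, -0.054, -1.379]
force: [0.2, -0.1, 0.3]
finger_gap: -0.4
clock: 9.18
position: [523.4, 23.0, 48.5]
eef_rot: [-1.534, -0.054, -1.379]
force: [0.0, -1.7, 0.8]
finger_gap: 0.3
clock: 9.27
position: [522.3, 27.7, 48.5]
eef_rot: [-1.534, -0.054, -1.378]
force: [0.1, -0.9, 0.8]
finger_gap: 0.2
[-18.7388387   -0.71751631]
```

View pics/t13.png

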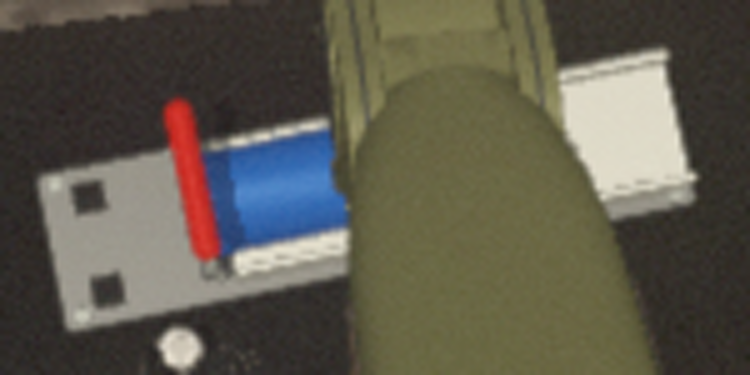

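Nearly home. Small steps until the force rises.

```bash
for i in 1; do python3 -m crank '[[[0,0.3,0],0,1]]'; python3 -m crank '[[[-0.1,0.3,0],0,1]]'; python3 -m crank '[[[0,0.2,0],0,1]]';  done; python3 - <<'E'
from h import *
s=ctrl.state();print(W2S(s['position']),s['force'])
E
```

```text
clock: 9.4
position: [522.4, 28.6, 48.9]
eef_rot: [-1.535, -0.061, -1.379]
force: [0.3, -17.3, 7.0]
finger_gap: 0.0
clock: 9.48
position: [522.1, 28.4, 49.5]
eef_rot: [-1.534, -0.069, -1.381]
force: [1.3, -11.5, 3.6]
finger_gap: 0.2
clock: 9.57
position: [522.4, 28.2, 49.9]
eef_rot: [-1.535, -0.074, -1.383]
force: [-0.1, -5.6, 0.0]
finger_gap: 0.1
[-18.33812277  -0.89397238] [-0.12936835 -5.64383801  0.03803282]
```

Firm contact of 17 N at TCP station x = -18, consistent with the beaker bottom being at about -5. I'll back off and check.

```bash
python3 -m crank '[[[0.2,-1,0],0,1],[[0.4,-2,0],0,1],[[0,0,3],0,1],[[0,0,4],0,1],[[0.4,-2,4],0,1],[[0.4,-2,4],0,1],[[0,0,3],0,1],[[0,0,0],0,1]]';  python3 - <<'E'
from h import *
p,_,W,m=beaker()
crop(p,200,100,400,330,'pics/s14.png',2.6)
s=ctrl.state();print(W2S(s['position']))
p,d=capture('top');crop(p,195,145,345,220,'pics/t14.png',5)
E
```

```text
clock: 10.23
position: [530.5, -44.5, 229.8]
eef_rot: [-1.545, -0.067, -1.381]
force: [0.9, -0.1, 0.3]
finger_gap: 0.3
side 1028 stx [-4.5  3.9 95.3] sty [-30.1   4.3  29.1] z [36.5 78.2 92.3]
[-91.14318463   5.79469602]
```

View pics/s14.png

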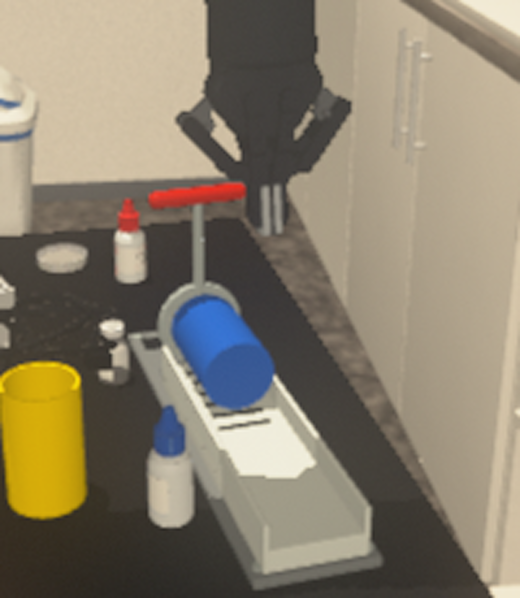

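View pics/t14.png

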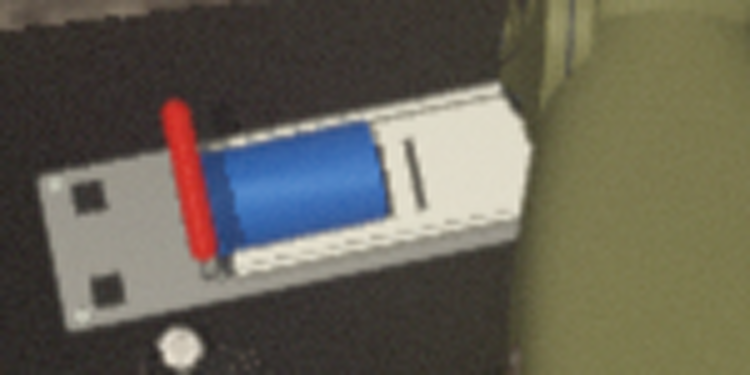

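Home and level on the peg: bottom at station x ≈ -4.5, no green visible. Now the lever. First, tip in front of the bar.

```bash
python3 -m crank '[[[-0.4,2.8,-1],0,1],[[-0.4,2.8,-1],0,1],[[-0.4,2.8,-1],0,1],[[-0.4,2.8,-1],0,1],[[-0.4,2.2,-1],0,1],[[0,0,0],0,1]]';  python3 - <<'E'
from h import *
p,_=capture('side')
crop(p,200,60,400,290,'pics/s15.png',2.6)
s=ctrl.state();print(W2S(s['position']),s['position'])
E
```

```text
clock: 10.83
position: [500.6, 92.8, 163.2]
eef_rot: [-1.566, -0.062, -1.385]
force: [-1.1, 0.7, 0.0]
finger_gap: -0.0
[47.77192306  8.16609681] [500.86862474  91.33605355 163.62986622]
```

View pics/s15.png

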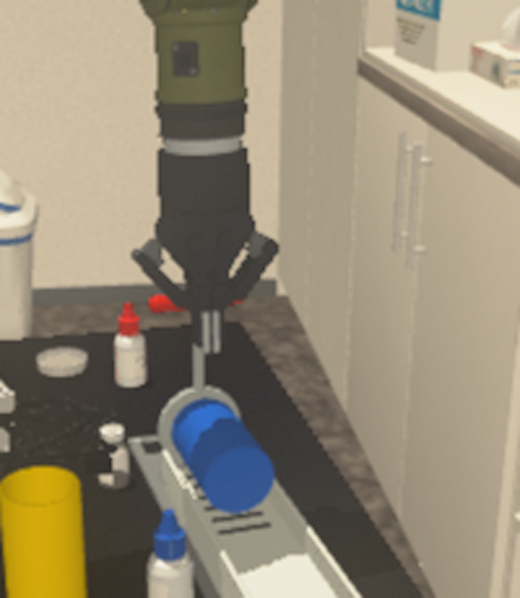

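```bash
python3 -m crank '[[[0.6,1.2,0.8],0,1],[[-0.1,1,0],0,1],[[-0.2,1,0],0,1],[[-0.2,1,0],0,1],[[-0.2,1,0],0,1],[[-0.2,1,0],0,1]]';  python3 - <<'E'
from h import *
s=ctrl.state();print(W2S(s['position']),s['position'],s['force'])
E
```

```text
clock: 11.38
position: [494.3, 151.1, 167.0]
eef_rot: [-1.576, -0.07, -1.389]
force: [1.4, -2.9, -1.7]
finger_gap: 0.0
[107.68521264   3.20507747] [494.30650159 151.09517437 166.97240245] [ 1.40853323 -2.8774589  -1.69095606]
```

```bash
python3 -m crank '[[[-0.2,1.5,0],0,1],[[-0.2,1.5,0],0,1],[[-0.2,1.5,-0.1],0,1],[[-0.2,1.5,-0.2],0,1]]';  python3 - <<'E'
from h import *
p,_,W,m=beaker()
crop(p,200,60,400,290,'pics/s16.png',2.6)
s=ctrl.state();print(W2S(s['position']),s['position'],s['force'])
E
```

```text
clock: 11.72
position: [483.5, 209.3, 162.3]
eef_rot: [-1.58, -0.08, -1.393]
force: [1.7, -3.9, -2.2]
finger_gap: 0.1
side 576 stx [11.  22.4 35.1] sty [-29.5   0.4  28.8] z [ 69.1  95.3 121.6]
[169.77075001   2.68379882] [482.97172387 212.13949021 161.74054689] [-0.21347965  0.38868504 -1.9593403 ]
```

View pics/s16.png

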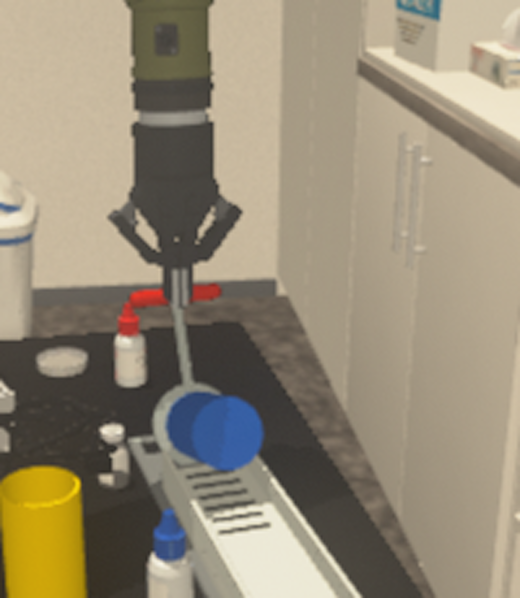

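```bash
python3 -m crank '[[[-0.2,1.3,-0.6],0,1],[[-0.2,1.2,-0.7],0,1],[[-0.2,1.1,-0.7],0,1]]';  python3 - <<'E'
from h import *
p,_,W,m=beaker()
crop(p,200,60,400,290,'pics/s17.png',2.6)
s=ctrl.state();print(W2S(s['position']),s['position'],s['force'])
E
```

```text
clock: 12.02
position: [476.2, 247.0, 141.4]
eef_rot: [-1.581, -0.083, -1.392]
force: [1.1, -2.6, -0.1]
finger_gap: 0.0
side 577 stx [27.8 45.2 64.3] sty [-30.1   0.3  29.3] z [ 88.8 112.1 136.3]
[207.50985234   3.13434152] [475.3284987  249.09925134 139.91381386] [ 1.22250474  1.44308583 -0.35332443]
```

View pics/s17.png

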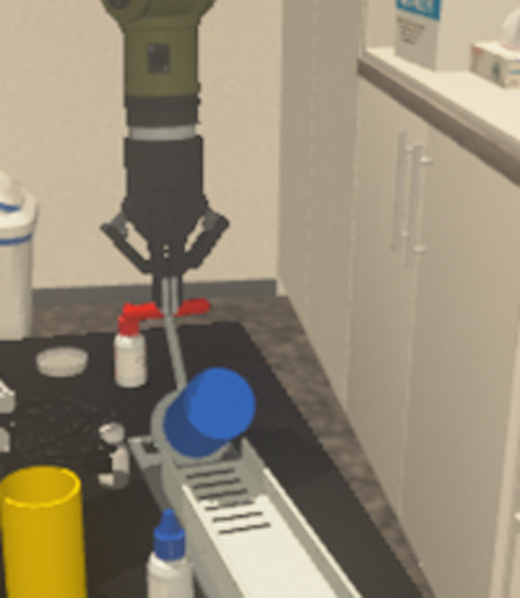

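```bash
python3 -m crank '[[[-0.2,1,-0.8],0,1],[[-0.2,0.9,-0.9],0,1],[[-0.2,0.9,-0.9],0,1]]';  python3 - <<'E'
from h import *
p,_,W,m=beaker()
crop(p,200,60,400,290,'pics/s18.png',2.6)
s=ctrl.state();print(W2S(s['position']),s['position'],s['force'])
E
```

```text
clock: 12.32
position: [469.8, 278.9, 113.6]
eef_rot: [-1.58, -0.08, -1.391]
force: [0.4, -0.5, 0.8]
finger_gap: 0.1
side 744 stx [ 46.6  70.5 109.3] sty [-29.2   6.5  29.9] z [ 41.4 115.5 141.7]
[239.53662397   3.75945268] [468.60387648 280.41832413 111.64550503] [-0.24871817  1.64595643  0.64724731]
```

View pics/s18.png

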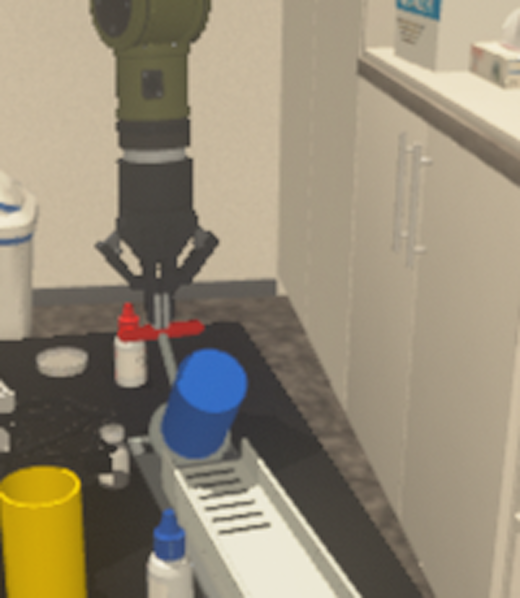

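```bash
python3 -m crank '[[[-0.1,0.7,-1],0,1],[[-0.1,0.6,-1],0,1],[[-0.1,0.5,-1],0,1],[[-0.1,0.4,-1],0,1]]';  python3 - <<'E'
from h import *
p,_,W,m=beaker()
crop(p,200,60,400,290,'pics/s19.png',2.6)
s=ctrl.state();print(W2S(s['position']),s['position'],s['force'])
E
```

```text
clock: 12.7
position: [464.9, 306.2, 69.3]
eef_rot: [-1.58, -0.076, -1.389]
force: [0.1, -0.9, 0.6]
finger_gap: -0.2
side 929 stx [ 74.5  97.5 127.2] sty [-29.1   5.6  29.3] z [ 31.5 108.  139.1]
[265.80954546   3.59051234] [463.75660316 306.24077339  67.24149451] [ 0.76568298  2.35080711 -0.5368222 ]
```

View pics/s19.png

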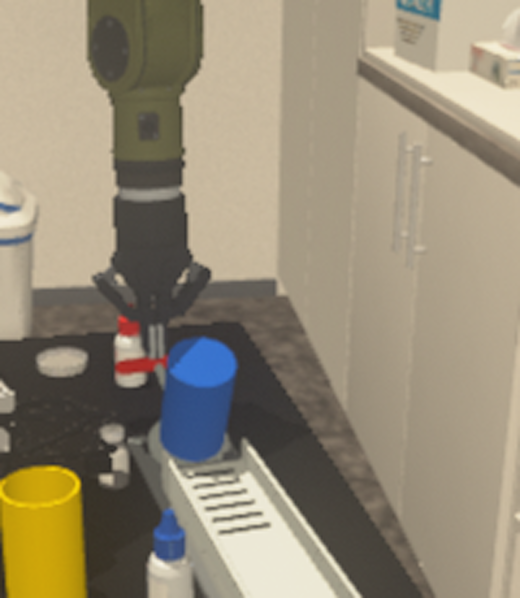

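```bash
python3 -m crank '[[[0,0.1,-1],0,1],[[0,0,-1],0,1],[[0,0,-1],0,1]]'; python3 -m crank '[[[0,0,-0.6],0,1]]'; python3 -m crank '[[[0,0,-0.4],0,1]]'; python3 - <<'E'
from h import *
p,_,W,m=beaker()
crop(p,200,60,400,290,'pics/s20.png',2.6)
s=ctrl.state();print(W2S(s['position']),s['position'],s['force'])
E
```

```text
clock: 13.0
position: [464.0, 309.8, 35.8]
eef_rot: [-1.582, -0.072, -1.387]
force: [-0.5, 0.6, 1.0]
finger_gap: -0.1
clock: 13.08
position: [463.6, 309.7, 28.5]
eef_rot: [-1.583, -0.072, -1.387]
force: [-0.3, 0.8, 0.3]
finger_gap: 0.3
clock: 13.17
position: [463.3, 309.6, 23.5]
eef_rot: [-1.584, -0.072, -1.387]
force: [-0.2, 1.5, 0.7]
finger_gap: 0.1
side 864 stx [111.  117.7 153.2] sty [-27.5   5.4  28.3] z [ 24.1  84.  122.6]
[268.78517301   3.92322355] [462.86222828 309.09824599  22.84903764] [ 0.61729851 -0.36806915 -0.3091201 ]
```

View pics/s20.png

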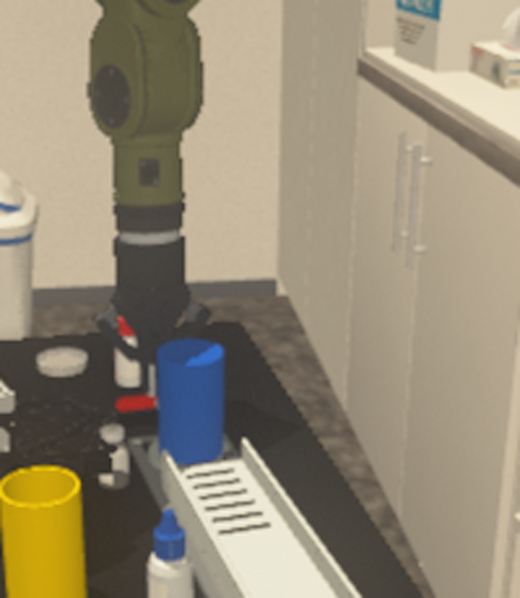

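```bash
python3 -m crank '[[[0,0,-0.3],0,1]]'; python3 -m crank '[[[0,0,-0.3],0,1]]'; python3 -m crank '[[[0,0,-0.3],0,1]]'
```

```text
clock: 13.3
position: [463.2, 309.2, 21.1]
eef_rot: [-1.584, -0.073, -1.387]
force: [-7.7, -3.7, 44.9]
finger_gap: -0.2
clock: 13.38
position: [463.3, 309.2, 21.4]
eef_rot: [-1.583, -0.072, -1.387]
force: [-9.8, -3.2, 35.7]
finger_gap: -0.2
clock: 13.47
position: [463.2, 309.2, 21.7]
eef_rot: [-1.582, -0.072, -1.387]
force: [-6.3, -2.4, 20.4]
finger_gap: 0.1
```

Hard stop reached with the tip on the bar. Raising straight up and checking.

```bash
python3 -m crank '[[[0,0,0.5],0,1],[[0,0,2],0,1],[[0,0.2,4],0,1],[[0,0,4],0,1],[[0,0,4],0,1],[[0,0,4],0,1],[[0,0,4],0,1],[[0,0,0],0,1]]'; python3 -m crank '[[[-3,0,0],0,1],[[-3,0,0],0,1],[[-3,0,0],0,1],[[-3,0,0],0,1],[[0,0,0],0,1]]'; python3 - <<'E'
from h import *
p,d,W,m=beaker()
crop(p,230,100,350,290,'pics/s21.png',3)
q,d2=capture('top');W2=world('top',d2);crop(q,140,145,345,225,'pics/t21.png',3.8)
for n,pp,WW,dd in(('side',p,W,d),('top',q,W2,d2)):
    S=W2S(WW); r=mask(pp,'red')&(dd>0)&(abs(S[...,1])<60)&(S[...,0]>230)&(S[...,0]<310); print(n,'bar',r.sum(),np.median(S[r],0),np.percentile(WW[r][:,2],[5,50,95]))
w=W[m]; top=w[w[:,2]>115]; print('side bottom disc',len(top),W2S(np.median(top,0)),np.percentile(top[:,2],[5,50,95]))
# plane of the disc top: normals
A=np.c_[top[:,:2],np.ones(len(top))]; print('slope',np.linalg.lstsq(A,top[:,2],rcond=None)[0][:2])
E
```

```text
clock: 14.13
position: [458.9, 306.0, 258.3]
eef_rot: [-1.585, -0.075, -1.389]
force: [0.8, 0.8, 0.1]
finger_gap: -0.2
clock: 14.55
position: [339.5, 306.2, 262.9]
eef_rot: [-1.574, -0.069, -1.396]
force: [-1.4, -0.6, 0.1]
finger_gap: 0.1
side 865 stx [110.6 118.3 168.5] sty [-28.    5.6  28. ] z [ 24.1  90.1 122.7]
side bar 80 [266.89906829  25.09422078] [ 7.6868208  15.49815663 20.19118482]
top bar 171 [270.50154811  -0.89675157] [-2.38622547 19.30578322 25.96021216]
side bottom disc 240 [136.6351384   -1.47890034] [116.56400898 121.3251541  122.48453762]
slope [-0.00296835  0.04203509]
```

View pics/s21.png

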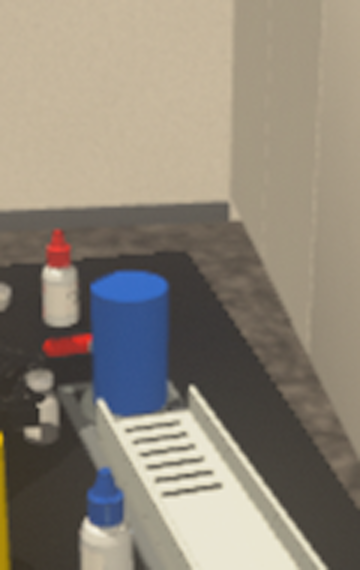

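View pics/t21.png

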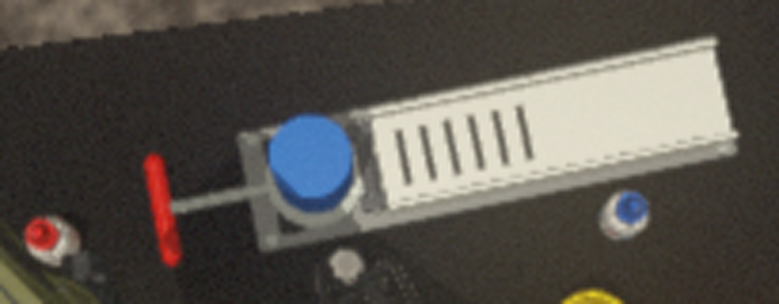

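```bash
python3 - <<'E'
from h import *
p0=cv2.imread('pics/side0.png').astype(int);d0=np.load('pics/side0.npy');p,d=capture('side')
for n,(u0,v0,u1,v1) in dict(red=(242,176,258,210),vial=(236,222,252,248),blue=(255,255,276,303)).items():
    print(n,np.abs(p[v0:v1,u0:u1].astype(int)-p0[v0:v1,u0:u1]).mean(), np.median(d[v0:v1,u0:u1]-d0[v0:v1,u0:u1]))
print(ctrl.close_job())
E
```

```text
red 1.5600490196078431 0.10687256
vial 9.438301282051283 0.159729
blue 1.683531746031746 0.06542969
the job is handed in; nothing more can be done
None
```

I handed the job in at about 15 s of the 51 s, with the beaker mouth-down over the upright peg and the lever at its stop.

**What I did:** I gripped the blue beaker across the channel and tipped it forward by pressing its bottom edge on the floor. It took two goes, because the bottom edge lifted off the floor partway through the first. I released it when almost flat, so its mouth dropped the last couple of centimetres onto the channel floor, inside the walls. I then pushed it onto the peg with the closed fingers until they met a firm stop, and swung the lever over from the red bar.

**Last checks:**
- **Beaker:** the upturned bottom measured 122.6 mm above the table (123 mm expected on the flat disc), and it stands upright in both views.
- **Lever:** the bar lies at station x ≈ 270 mm and about 18 mm high, which is the level stop position.
- **Fully home:** before the swing, the beaker's bottom was at station x ≈ -4.5 mm (-5 mm expected).
- **Bottles and vial:** the red and blue bottles match the starting picture. The vial's depth is unchanged, but its picture patch differed more (9.4 against about 1.6 for the bottles). I think that is the beaker or lever changing the view around it, because its position in the top view is the same as before.
- **Robot:** it stands clear, touching nothing.

**Forces:** the highest I read was 45 N, with the fingertips on the bar at the stop. That is above the 40 N limit for the arm and gripper body, but the contact was at the fingertips. It is well under the 120 N wrist limit.

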